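# Snap cone boxes shut, hand over the fuller

## Robot

A 7-joint arm with a two-finger parallel gripper is mounted at the origin on the work surface. World frame = base frame: x ahead of the robot, y to its left, z up, the work surface at z = 0. Lengths are in m, angles in rad, forces in N, time in s.
With the tool pointing down it reaches from about 0.4 to 0.85 m from the base axis. Payload 4.4 kg.
Tool frame: the origin (TCP) lies midway between the tips of the shut fingers; the grasp point (between the pads) lies 19 mm behind it (manip.grasp_offset is the distance from the TCP to the grasp point, in m); x points along the fingers, y is the direction in which the jaws open and shut, and the axes are right-handed (so a half turn about x gives the same grasp; the last joint's range is limited). The gripper opens to 94 mm and grips with 3 to 60 N. Pads are 16 mm wide; open, the fingers measure 119 mm over their backs; the gripper's body (75 mm by 177 mm) begins 78 mm behind the grasp point.
Start: joints at [-1.199, 0.628, 0.038, 1.517, -0.027, 0.996, -0.02], TCP at [0.276, 0.589, 0.205] pointing down, gripper open.
Joint ranges: [-3.06, 3.06], [-0.37, 2.12], [-1.25, 1.32], [0.18, 2.47], [-1.1, 4.24], [0.23, 1.98], [-2.94, 2.94]. Speed limits (rad/s): [2.57, 2.57, 3.14, 3.14, 3.14, 3.14, 3.14].

## Interface

Orientations are given as a unit quaternion [x, y, z, w].
In Python, from rig import manip gives the robot as it stands. Calls block until the motion is done:
- manip.move_to(position, orientation): joint-space move of the TCP to a pose.
- manip.servo_line(position, ori=None, max_speed=0.15): straight line of the TCP; ori=None keeps the orientation; max_speed is the mean speed in m/s.
- manip.movej(angles): joint-space move.
- manip.gripper_to(opening): finger opening in m; the grip force is fixed at half the most; returns when the fingers have stopped.
- manip.sleep(seconds).
- manip.ik(position, orientation): joint angles nearest the present ones, or None.
- manip.observe(): the state.
- manip.capture(name): name is "scene" or "top" or "wrist"; returns (picture, depth): 420x560x3 uint8, blue, green, red; 420x560 float32, m along the optical axis (not along the pixel's ray), 0 where there is no reading.
- manip.camera_params(name): a dict with "mtx" (3x3 intrinsics, pixels), "R" (3x3) and "t" (3): a world point X has camera coordinates R X + t; the wrist camera has in their place "hand_eye" (4x4, takes a point from camera to tool coordinates, whose origin is the TCP and whose axes are the tool frame's). Camera axes: x right, y down, z forward; pixel columns grow to the right and rows downward; lengths in m; the calibration is good to about 2 mm. A picture is of the moment at which its call begins: read the wrist's pose just before it. camera_params takes no time and is no camera call.
A pose or a line that the arm cannot do raises manip.PlanningError and nothing moves.
- manip.sign_off(): hands the job in, once; it reports no verdict.
The state is a dict: "time_s": time; "joints": joint angles; "joint_velocities": joint speeds; "tau": joint torques, N m; "tool_pos": TCP position; "ee_rot": TCP orientation; "ft_force": force on the tool from outside, world axes, zero at the start; "torque": the same for the moment, N m; "opening": finger opening in m.
Only numpy, scipy, OpenCV 4.12 (cv2) and the standard library are available. Lean on these libraries where they do the work, as an engineer would, in place of code of your own. Each camera call takes 0.05 s, during which the arm holds its last target. There are 200 camera calls.

## Task

Press the lids of both cone boxes down until they snap shut, then lift the two boxes in turn to feel which is the heavier (fuller) one. Leave the lighter box standing on the table, off the kiln shelf, and finish while holding the heavier one upright in the gripper over the middle of the cream kiln shelf, raised at least 10 cm above the table: do not put it down or let it go. Keep both boxes upright all the time, both lids shut at the end, and leave the cup, jar and brush where they are.

Things in the scene. Friction and masses are not known exactly. Their poses are not given: they have to be found in the camera images.
- box_a: Flip-lid plastic box for firing cones, white with a blue hinged lid, one of two that look the same but weigh differently (roughly 0.3 and 0.65 kg; which is which must be felt). Base 96 mm long (its x), 62 mm wide (its y, straight parallel sides, smooth plastic), 52 mm high; with the lid shut 60 mm high. Origin at the centre of the underside, z up, +x towards the lid's hinge. Stands loose on the table. Grip it across its width, by the base.
- lid_a (a joint): Angle of the blue lid of box_a, rad: 0 fully shut, larger is open; it starts ajar at 0.3 to 0.8. The lid is hinged along the top far (+x) edge of the box base; it is 96 mm long, 58 mm wide, 8 mm thick. A stiff hinge keeps it where it is left, and it swings shut with under 1 N; over the last 0.1 rad a sprung catch at the free end resists, taking about 6 N (up to 8) at the pressing patch, then snaps over (at about 0.05) and holds the lid shut at 0.
- lid_a_press (a point): Small orange patch on the top face of the lid of box_a, 82 mm from the hinge and 14 mm from the free end, midway across: where to press down. With the lid shut it is 60 mm above the table and 34 mm from the box centre towards -x of the box; ajar, it is about 60 mm + 82 mm x sin(lid angle) above the table and swings in towards the hinge.
- box_b: Flip-lid plastic box for firing cones, white with a blue hinged lid, one of two that look the same but weigh differently (roughly 0.3 and 0.65 kg; which is which must be felt). Base 96 mm long (its x), 62 mm wide (its y, straight parallel sides, smooth plastic), 52 mm high; with the lid shut 60 mm high. Origin at the centre of the underside, z up, +x towards the lid's hinge. Stands loose on the table. Grip it across its width, by the base.
- lid_b (a joint): Angle of the blue lid of box_b, rad: 0 fully shut, larger is open; it starts ajar at 0.3 to 0.8. The lid is hinged along the top far (+x) edge of the box base; it is 96 mm long, 58 mm wide, 8 mm thick. A stiff hinge keeps it where it is left, and it swings shut with under 1 N; over the last 0.1 rad a sprung catch at the free end resists, taking about 6 N (up to 8) at the pressing patch, then snaps over (at about 0.05) and holds the lid shut at 0.
- lid_b_press (a point): Small orange patch on the top face of the lid of box_b, 82 mm from the hinge and 14 mm from the free end, midway across: where to press down. With the lid shut it is 60 mm above the table and 34 mm from the box centre towards -x of the box; ajar, it is about 60 mm + 82 mm x sin(lid angle) above the table and swings in towards the hinge.
- shelf: Cream rectangular kiln shelf slab lying on the table, fixed, 180 mm (x) by 160 mm (y), 16 mm thick. Origin at the centre of its underside.
- cup: Bystander: loose terracotta cup without handle, 68 mm across, 75 mm high. Origin at the centre of its underside.
- jar: Bystander: loose green glass jar with black cap, 60 mm across, 75 mm high. Origin at the centre of its underside.
- brush: Bystander: loose brush lying on the table along its own x axis, about 200 mm long and 20 mm high, pointing roughly across the table. Origin under its middle.
- table: The pine work table, its top at height 0; origin in the middle of its top.
Things that resemble listed ones, but are neither listed nor needed, are in the scene too. What is shaped like the box_a but pink or red is not meant.

How it is judged:
On the way, in this order (a step that is already met when the one before it is completed fails the run):
1. both lids are snapped shut, boxes on the table (value of joint each of lid_a, lid_b below 0.035 rad and height (world z) of each of box_a, box_b below 0.02 m), for 0.2 s.
2. the lighter box is lifted clear of the table in the gripper while the heavier stands on the table (lifting the heavier first as well is fine) (((height (world z) of box_a above 0.02 m and contact force between box_a and the fingers above 1 N and contact force between box_b and table above 4.8 N) or (height (world z) of box_b above 0.02 m and contact force between box_b and the fingers above 1 N and contact force between box_a and table above 4.8 N))), for 0.2 s.
At the end, for the whole second after the job is handed in: The heavier box is held still by the fingers alone, upright within 0.3 rad, underside over 95 mm above the table, centre within 60 mm of the kiln shelf centre seen from above; the lighter (under 4.8 N on the table) stands upright on the table, untouched; both lids below 0.035 rad (value of joint each of lid_a, lid_b below 0.035 rad and ((height (world z) of box_a above 0.095 m and angle between box_a's own z axis and vertical below 0.3 rad and horizontal distance between box_a and shelf below 0.06 m and contact force between box_a and the fingers above 2 N and linear speed of box_a below 0.05 m/s and contact force between box_a and box_b below 0.3 N and contact force between box_a and shelf below 0.3 N and contact force between box_a and cup below 0.3 N and contact force between box_a and jar below 0.3 N and contact force between box_a and brush below 0.3 N and height (world z) of box_b below 0.006 m and angle between box_b's own z axis and vertical below 0.1 rad and linear speed of box_b below 0.03 m/s and contact force between box_b and the fingers below 0.3 N and contact force between box_b and table between 1 and 4.8 N) or (height (world z) of box_b above 0.095 m and angle between box_b's own z axis and vertical below 0.3 rad and horizontal distance between box_b and shelf below 0.06 m and contact force between box_b and the fingers above 2 N and linear speed of box_b below 0.05 m/s and contact force between box_b and box_a below 0.3 N and contact force between box_b and shelf below 0.3 N and contact force between box_b and cup below 0.3 N and contact force between box_b and jar below 0.3 N and contact force between box_b and brush below 0.3 N and height (world z) of box_a below 0.006 m and angle between box_a's own z axis and vertical below 0.1 rad and linear speed of box_a below 0.03 m/s and contact force between box_a and the fingers below 0.3 N and contact force between box_a and table between 1 and 4.8 N))); the arm keeps its last pose, push and grip.
It fails at once if the cup is moved by more than 30 mm (distance of cup from where it was at the start of the episode above 0.03 m).
It fails at once if the jar is moved by more than 30 mm (distance of jar from where it was at the start of the episode above 0.03 m).
It fails at once if the brush is moved by more than 30 mm (distance of brush from where it was at the start of the episode above 0.03 m).
It fails at once if a cone box is tipped by more than 0.5 rad (angle between any of box_a, box_b's own z axis and vertical above 0.5 rad).
It also fails if it takes over 72 s, if anything falls off the work surface, if the arm or the gripper's body presses on something with over 40 N, if the wrist force passes 120 N, or if a joint passes its speed limit or range.

## Working session

There is one attempt and no reset: what is moved stays moved. The work goes in short steps, each a Python script; the robot and the scene stay as the last script left them, time stands still between calls to the robot, and variables do not carry over. Pictures are saved under pics/ and viewed, about 8 in all and at most 12, crops included, and the job is handed in when it is done.

```bash
ls; mkdir -p pics; python3 - <<'E'
from rig import manip
import cv2,numpy as np
for n in("top","scene"):
    p,d=manip.capture(n);cv2.imwrite(f"pics/{n}0.png",p);np.save(f"{n}0.npy",d)
    c=manip.camera_params(n);print(n,c["mtx"],c["R"],c["t"])
s=manip.observe();print(s)
print(manip.camera_params("wrist"),manip.grasp_offset)
E
```

```text
pics
top [[392.76034352   0.         285.65694757]
 [  0.         392.76034352 214.78732667]
 [  0.           0.           1.        ]] [[ 0.02644805 -0.9995623   0.01325581]
 [-0.99070222 -0.02797927 -0.13314001]
 [ 0.13345263 -0.00961127 -0.99100859]] [-0.07086388  0.52417518  1.03538827]
scene [[511.38171077   0.         279.34730307]
 [  0.         511.38171077 204.31202187]
 [  0.           0.           1.        ]] [[-0.79326836  0.60870868  0.0141086 ]
 [ 0.48248126  0.64256557 -0.59524896]
 [-0.37139891 -0.46538503 -0.80341746]] [ 0.45759786 -0.18172017  1.72255633]
{'time_s': 0.1, 'joints': array([-1.1987962 ,  0.62920182,  0.03845682,  1.5182223 , -0.02696482,
        0.99629445, -0.01996992]), 'joint_velocities': array([-0.00093835, -0.00076472, -0.00082041, -0.00326294,  0.00109869,
       -0.0003703 , -0.0018297 ]), 'tau': array([ 2.63000744e-03, -5.50791335e+01,  1.14696041e+00, -1.87118107e+01,
       -5.22168260e-02,  1.91291375e-02,  6.64755930e-05]), 'tool_pos': array([0.27531294, 0.5881869 , 0.2046945 ]), 'ee_rot': array([ 0.15298015,  0.69034247, -0.15409685,  0.69012935]), 'ft_force': array([-0.70153652,  0.47980571, -0.0949438 ]), 'torque': array([-9.99812862e-05,  2.44143987e-02, -3.16846632e-02]), 'opening': 0.0943642493519019}
{'mtx': array([[302.98983321,   0.        , 278.28139486],
       [  0.        , 302.98983321, 212.23644769],
       [  0.        ,   0.        ,   1.        ]]), 'hand_eye': array([[ 1.03866839e-03, -2.70332718e-01,  9.62766401e-01,
        -1.79128949e-01],
       [ 9.99999449e-01,  1.35010761e-04, -1.04092746e-03,
        -1.10786586e-04],
       [ 1.51412926e-04,  9.62766952e-01,  2.70332709e-01,
        -7.87996828e-02],
       [ 0.00000000e+00,  0.00000000e+00,  0.00000000e+00,
         1.00000000e+00]])} 0.0188
```

View pics/top0.png

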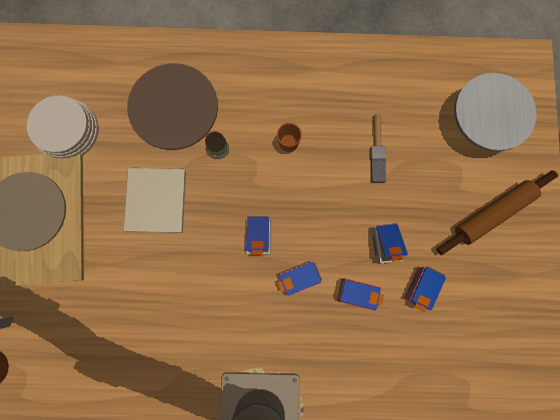

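View pics/scene0.png

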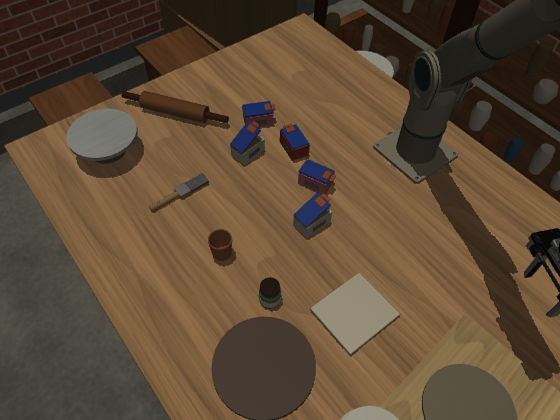

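Top view: the shelf is at (155,200), cup (289,135), jar (216,145), brush (378,150). The white boxes look to be at (258,235) and (390,243), and the other three are pink or red. Next I measure them from masks plus depth.

```bash
cat > h.py <<'E'
import cv2,numpy as np
from rig import manip
def cloud(d,c):
    v,u=np.indices(d.shape);K=c["mtx"]
    P=np.dstack([(u-K[0,2])/K[0,0]*d,(v-K[1,2])/K[1,1]*d,d])
    return (P-c["t"])@c["R"] if "R" in c else P
def blobs(m,amin=40):
    n,l,st,ce=cv2.connectedComponentsWithStats(m.astype(np.uint8))
    return [(l==i,st[i],ce[i]) for i in range(1,n) if st[i,4]>=amin]
def lids(p,W,amin=150):
    hsv=cv2.cvtColor(p,cv2.COLOR_BGR2HSV);H,S,V=cv2.split(hsv)
    blue=(H>105)&(H<128)&(S>120)&(V>50); org=(H<14)&(S>170)&(V>110)&(W[...,2]>.03)
    out=[]
    for m,st,ce in blobs(cv2.morphologyEx((blue|org).astype(np.uint8),cv2.MORPH_OPEN,np.ones((3,3)))>0,amin):
        if (m&blue).sum()<80 or (m&org).sum()<15: continue
        inner=cv2.erode(m.astype(np.uint8),np.ones((3,3)))>0
        Q=W[inner];q=Q.mean(0);A=np.c_[Q[:,:2]-q[:2],np.ones(len(Q))]
        for _ in range(3):
            co=np.linalg.lstsq(A,Q[:,2],rcond=None)[0];r=abs(A@co-Q[:,2]);k=r<max(.004,np.median(r)*2);A,Q=A[k],Q[k]
        patch=W[m&org].mean(0); g=-co[:2]; a=np.arctan(np.linalg.norm(g))
        # lid axis by rectangle of the blue+orange points in the horizontal plane
        c=(W[m][:,:2].mean(0)-patch[:2]); 
        B=W[inner][:,:2]; ev,E=np.linalg.eigh(np.cov(B.T)); x=E[:,1]*np.sign(E[:,1]@c)
        s=g@x; a2=np.arctan(s)   # downhill towards hinge
        cen=patch[:2]+x*(.082*np.cos(a2)-.048)
        out.append(dict(px=ce.round(),n=st[4],patch=patch,ang=a2,yaw=np.arctan2(x[1],x[0]),yawg=np.arctan2(g[1],g[0]),cen=cen,hz=patch[2]-.082*np.sin(a2)))
    return out
E
cat > a.py <<'E'
from h import *
np.set_printoptions(precision=4,suppress=True)
for n in("top","scene"):
    p=cv2.imread(f"pics/{n}0.png");d=np.load(n+"0.npy");c=manip.camera_params(n);W=cloud(d,c)
    print(n)
    for o in lids(p,W): print({k:np.round(v,3) for k,v in o.items()})
    if n=="top":
        hsv=cv2.cvtColor(p,cv2.COLOR_BGR2HSV)
        print(hsv[200,155],W[200,155],W[135,289],W[145,216],W[150,378])
        m=(abs(W[...,2]-.016)<.006)&(hsv[...,1]<90)&(hsv[...,2]>120)
        for b,st,ce in blobs(m,500):print("shelf?",st,ce,W[b].mean(0),W[b].min(0),W[b].max(0))
        m=(W[...,2]>.01)&(W[...,2]<.12)
        for b,st,ce in blobs(m,60):
            if st[4]<3000:print("obj",ce.round(),st[4],W[b].min(0),W[b].max(0))
cr=lambda n,y0,y1,x0,x1:cv2.resize(cv2.imread(f"pics/{n}0.png")[y0:y1,x0:x1],(400,int(400*(y1-y0)/(x1-x0))),interpolation=cv2.INTER_CUBIC)
A=cr("top",205,325,230,460);B=cr("scene",90,245,220,350)
h=max(len(A),len(B));pad=lambda I:np.vstack([I,np.zeros((h-len(I),400,3),np.uint8)])
cv2.imwrite("pics/crop0.png",np.hstack([pad(A),pad(B)]))
E
python3 a.py
```

```text
top
{'px': array([391., 239.]), 'n': np.int32(615), 'patch': array([ 0.435, -0.34 ,  0.099]), 'ang': np.float64(-0.104), 'yaw': np.float64(1.894), 'yawg': np.float64(0.128), 'cen': array([ 0.425, -0.309]), 'hz': np.float64(0.107)}
{'px': array([301., 278.]), 'n': np.int32(688), 'patch': array([ 0.34 , -0.067,  0.06 ]), 'ang': np.float64(0.005), 'yaw': np.float64(-1.191), 'yawg': np.float64(-2.15), 'cen': array([ 0.353, -0.099]), 'hz': np.float64(0.06)}
[ 20  59 178] [0.5593 0.3064 0.0187] [ 0.7627 -0.0603  0.0042] [0.7039 0.1355 0.0759] [ 0.7206 -0.3135  0.021 ]
shelf? [ 124  168   61   65 3598] [154.0011 199.9291] [0.5602 0.31   0.0161] [0.4714 0.2294 0.0103] [0.6506 0.3909 0.0219]
shelf? [ 222  374   77   46 1216] [271.6373 388.6859] [ 0.067  -0.032   0.0123] [-0.0082 -0.1032  0.01  ] [0.1035 0.0997 0.0183]
obj [378. 153.] 733 [ 0.6313 -0.3353  0.0101] [ 0.8301 -0.2931  0.0246]
obj [289. 135.] 413 [ 0.7073 -0.0918  0.0101] [ 0.7743 -0.0266  0.0791]
obj [216. 144.] 493 [0.687  0.1109 0.0102] [0.7435 0.168  0.0813]
obj [497. 212.] 2503 [ 0.4311 -0.8103  0.011 ] [ 0.6739 -0.4688  0.06
[... 935 characters left out ...]
hz': np.float64(0.058)}
{'px': array([295., 137.]), 'n': np.int32(322), 'patch': array([ 0.312, -0.288,  0.059]), 'ang': np.float64(-0.009), 'yaw': np.float64(1.405), 'yawg': np.float64(-3.027), 'cen': array([ 0.318, -0.255]), 'hz': np.float64(0.059)}
{'px': array([315., 171.]), 'n': np.int32(368), 'patch': array([ 0.345, -0.065,  0.058]), 'ang': np.float64(0.01), 'yaw': np.float64(-1.291), 'yawg': np.float64(-2.407), 'cen': array([ 0.354, -0.098]), 'hz': np.float64(0.058)}
{'px': array([311., 211.]), 'n': np.int32(516), 'patch': array([0.443, 0.016, 0.087]), 'ang': np.float64(0.228), 'yaw': np.float64(0.746), 'yawg': np.float64(-0.158), 'cen': array([0.467, 0.038]), 'hz': np.float64(0.068)}
```

View pics/crop0.png

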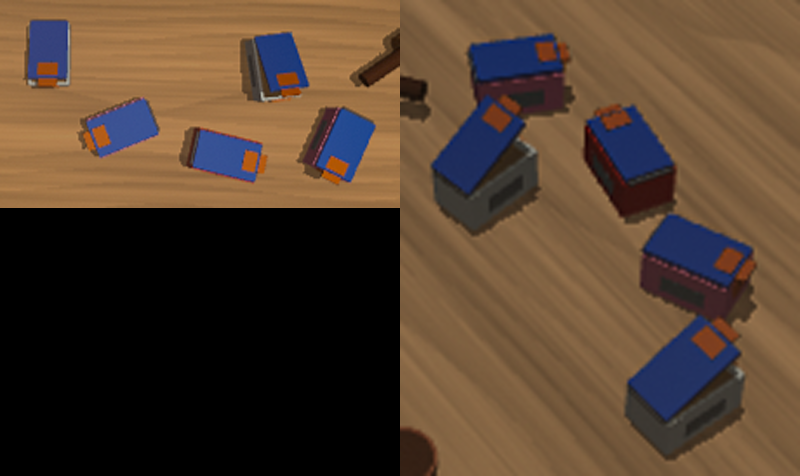

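```bash
cat > b.py <<'E'
from h import *
np.set_printoptions(precision=4,suppress=True)
p=cv2.imread("pics/top0.png");d=np.load("top0.npy");W=cloud(d,manip.camera_params("top"))
H,S,V=cv2.split(cv2.cvtColor(p,cv2.COLOR_BGR2HSV))
for u,v in((258,235),(391,240)):
    roi=np.zeros(d.shape,bool);roi[v-30:v+30,u-25:u+25]=1
    m=roi&(W[...,2]>.056)
    Q=W[m];r=cv2.minAreaRect(Q[:,:2].astype(np.float32))
    x=cv2.boxPoints(r);e=x[1]-x[0],x[2]-x[1];yw=[np.arctan2(k[1],k[0]) for k in e]
    o=roi&(H<14)&(S>150)&(V>100)&(W[...,2]>.07)
    A=np.c_[Q[:,:2],np.ones(len(Q))];co=np.linalg.lstsq(A,Q[:,2],rcond=None)[0]
    print("rect",r,"yaws",yw,"lens",[np.linalg.norm(k) for k in e],"patch",W[o].mean(0),o.sum(),"grad",co[:2],"z",Q[:,2].min(),Q[:,2].max())
E
python3 b.py
```

```text
rect ((0.44574594497680664, 0.00953342393040657), (0.15074262022972107, 0.07386750727891922), 15.514842987060547) yaws [np.float32(-1.3000109), np.float32(0.27078512)] lens [np.float32(0.073867515), np.float32(0.1507426)] patch [0.4326 0.014  0.1076] 124 grad [-1.2044 -1.7953] z 0.05611578631218041 1.09680671576488
rect ((0.4381035566329956, -0.20143073797225952), (0.09635055065155029, 0.32326486706733704), 8.458843231201172) yaws [np.float32(-1.4231616), np.float32(0.14763469)] lens [np.float32(0.32326487), np.float32(0.09635053)] patch [ 0.4278 -0.3374  0.1016] 106 grad [-1.0462  2.6168] z 0.056798967193935554 1.09680671576488
```

```bash
sed -i 's/m=roi&(W\[...,2\]>.056)/m=roi\&(W[...,2]>.056)\&(W[...,2]<.15)/; s/(W\[...,2\]>.07)$/(W[...,2]>.07)\&(W[...,2]<.15)/' b.py; python3 b.py
cat >> h.py <<'E'
from scipy.spatial.transform import Rotation as Ro
def ori(yaw,flip=1):
    y=np.array([-np.sin(yaw),np.cos(yaw),0])*flip; x=np.array([0,0,-1.]); return Ro.from_matrix(np.c_[x,y,np.cross(x,y)]).as_quat()
def wcloud(d):
    s=manip.observe();c=manip.camera_params("wrist");T=c["hand_eye"]
    P=cloud(d,dict(mtx=c["mtx"]))@T[:3,:3].T+T[:3,3]
    return P@Ro.from_quat(s["ee_rot"]).as_matrix().T+s["tool_pos"]
E
python3 - <<'E'
from h import *
for pos,yaw in(([.44,.015,.2],.0),([.43,-.337,.2],.12)):
  for f in(1,-1):
    for z in (.2,.06,.03): print(f,z,manip.ik([pos[0],pos[1],z],ori(yaw,f)))
print(manip.ik([.56,.31,.2],ori(0)),manip.ik([.56,.31,.2],ori(.5)))
E
```

```text
rect ((0.4666236937046051, 0.016929112374782562), (0.10265973955392838, 0.057262975722551346), 2.4109668731689453) yaws [np.float32(-1.5287173), np.float32(0.042079277)] lens [np.float32(0.057262976), np.float32(0.10265977)] patch [0.4334 0.015  0.0914] 122 grad [-0.3722 -0.0013] z 0.05611578631218041 0.09991464798318776
rect ((0.45755934715270996, -0.33225515484809875), (0.09635055065155029, 0.05873842164874077), 8.458843231201172) yaws [np.float32(-1.4231619), np.float32(0.14763498)] lens [np.float32(0.058738414), np.float32(0.09635053)] patch [ 0.4278 -0.3374  0.1016] 106 grad [-0.521 -0.082] z 0.056798967193935554 0.11212818626713242
1 0.2 [-0.13352919  0.34200165  0.04703095  2.08069119 -0.02393077  0.71939115
  1.49958036]
1 0.06 [-0.04264224  0.600736   -0.07910398  2.21072603  0.1364888   0.3344769
  1.33384522]
1 0.03 [-0.05142503  0.66499083 -0.06726695  2.22589191  0.16509233  0.25513227
  1.30656671]
-1 0.2 [-0.67174858  0.44322283  0.80763819  2.09382736 -0.45433376  0.78407792
 -1.15275172]
-1 0.06 [-0.40627036  0.65115626  0.45559028  2.22051996 -0.7200164   0.41635941
 -0.92940065]
-1 0.03 [-0.34694376  0.70245431  0.36932298  2.23378783 -0.79079917  0.33425863
 -0.86812776]
1 0.2 [ 0.33316837  0.51655143  0.42116624  1.82367719 -0.27016165  0.85801432
  2.57456321]
1 0.06 [ 0.80981425  0.70533155 -0.30111357  1.9262334   0.36821766  0.56350949
  1.95313612]
1 0.03 [ 0.85905653  0.76754276 -0.37993669  1.93752359  0.52896822  0.53552352
  1.80421715]
-1 0.2 [ 0.05106614  0.64811892  0.91701353  1.83099932 -0.61671234  0.97652401
 -0.21661302]
-1 0.06 [ 0.34953409  0.73181898  0.4121205   1.93974596 -0.51487054  0.57466835
 -0.34346574]
-1 0.03 [ 0.41529231  0.76651191  0.30816618  1.95054923 -0.46058994  0.49306986
 -0.39805452]
[-0.50541112  0.6191606  -0.07364935  1.55138851  0.05168834  0.97294784
  0.97625987] [-0.42537615  0.62509057 -0.20820824  1.54871905  0.14586708  0.98304399
  1.3944652 ]
```

```bash
cat >> h.py <<'E'
def press(cen,yaw,a0,flip=1,up=.16):
    x=np.array([np.cos(yaw),np.sin(yaw)]);hin=np.array(cen)+.048*x
    def pt(a,dz=0): return [*(hin-.082*np.cos(a)*x),.060+.082*np.sin(a)+dz]
    q=ori(yaw,flip)
    p0=pt(a0,.0);manip.move_to([p0[0],p0[1],up],q)
    f0=manip.observe()["ft_force"]
    manip.servo_line(pt(a0,.012),q,.15)
    for a in (a0,a0*.66,a0*.33,.1): manip.servo_line(pt(a),q,.08); print(round(a,2),(manip.observe()["ft_force"]-f0).round(1))
    for z in np.arange(.066,.0565,-.0015):
        manip.servo_line([*pt(0)[:2],z],q,.05);s=manip.observe();f=s["ft_force"]-f0
        print(z.round(4),s["tool_pos"].round(4),f.round(1))
        if f[2]>18: break
    manip.servo_line([*pt(0)[:2],.13],q,.2)
    print("t",manip.observe()["time_s"])
E
python3 - <<'E'
from h import *
manip.gripper_to(0.0)
press((.470,.017),.02,.36)
p,d=manip.capture("wrist");cv2.imwrite("pics/w1.png",p);np.save("w1.npy",wcloud(d))
E
```

```text
0.36 [ 0.  -0.7 -0.8]
0.24 [ 0.8  0.3 -0.6]
0.12 [ 0.8  0.2 -0.7]
0.1 [0.7 0.3 4.4]
0.066 [0.4364 0.0163 0.0664] [ 0.9 -0.5  1.8]
0.0645 [0.4359 0.0163 0.0643] [ 0.3 -1.1 -1.3]
0.063 [0.4359 0.0163 0.0628] [-0.2  1.  -0.4]
0.0615 [0.4362 0.0163 0.0617] [1.1 0.4 2.4]
0.06 [0.4361 0.0163 0.0612] [-2.7 -0.3 18.9]
t 7.05
```

View pics/w1.png

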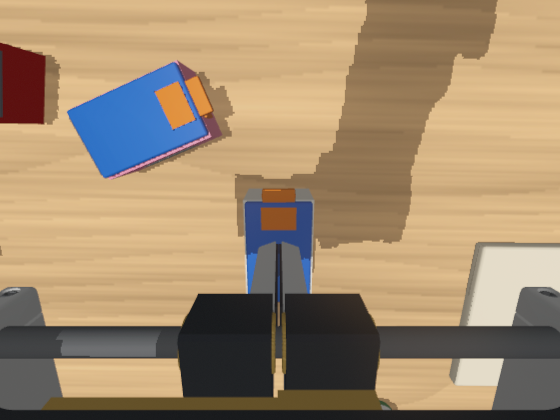

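Force rose, dropped and then hit a hard stop at 61 mm, so lid A has snapped. The wrist view agrees: the lid is flat, patch at (279,218), and the box is aligned with the tool. Next is B.

```bash
python3 - <<'E'
from h import *
manip.servo_line([.436,.016,.17],None,.2)
q=[manip.ik([.43,-.337,.16],ori(.15,f)) for f in(1,-1)];c=manip.observe()["joints"]
print([np.abs(k-c).max() for k in q])
f=1 if np.abs(q[0]-c).max()<np.abs(q[1]-c).max()+.5 else -1
print(f)
press((.458,-.333),.15,.49,f)
p,d=manip.capture("wrist");cv2.imwrite("pics/w2.png",p);np.save("w2.npy",wcloud(d))
p,d=manip.capture("scene");cv2.imwrite("pics/s2.png",p)
cv2.imwrite("pics/w2s.png",np.hstack([cv2.resize(cv2.imread("pics/w2.png"),(400,300)),cv2.resize(p[80:250,200:427],(400,300))]))
E
```

```text
[np.float64(0.831103359354932), np.float64(1.6639024139660568)]
1
0.49 [ 0.4 -0.2 -0.6]
0.32 [-1.4  1.5 -0.4]
0.16 [-0.6  0.1 -0.5]
0.1 [ 0.9 -1.   1.8]
0.066 [ 0.4253 -0.3386  0.0665] [1.1 0.9 4.1]
0.0645 [ 0.4235 -0.3375  0.064 ] [ 0.2  0.8 -0.7]
0.063 [ 0.424  -0.3378  0.0626] [ 0.4 -0.  -0.8]
0.0615 [ 0.4244 -0.3381  0.0617] [-0.2  0.9  3.2]
0.06 [ 0.4244 -0.3382  0.0614] [-1.5  2.2 13.8]
0.0585 [ 0.4254 -0.3391  0.0612] [-2.5  1.7 23.5]
t 12.45
```

View pics/w2s.png

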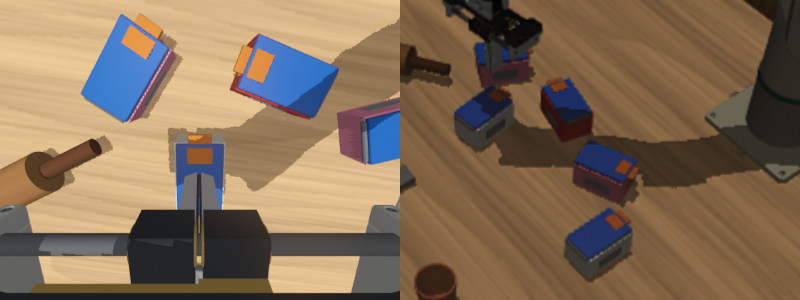

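Both lids are flat in the wrist and scene views. I'll grasp B and weigh it.

```bash
cat >> h.py <<'E'
def lift(cen,yaw,flip=1,z=.018,h=.06):
    q=ori(yaw,flip)
    s=manip.observe()["tool_pos"];manip.servo_line([s[0],s[1],.17],None,.25)
    manip.gripper_to(.094);manip.move_to([*cen,.14],q);manip.servo_line([*cen,z],q,.12)
    print("at",manip.observe()["tool_pos"])
    manip.sleep(.2);f0=manip.observe()["ft_force"];manip.gripper_to(.045);print("open",manip.observe()["opening"])
    manip.servo_line([*cen,z+h],q,.08);manip.sleep(.3)
    F=[]
    for _ in range(10): manip.sleep(.05);F.append(manip.observe()["ft_force"]-f0)
    print("dF",np.mean(F,0),np.std(F,0),"open",manip.observe()["opening"],"t",manip.observe()["time_s"])
E
python3 - <<'E'
from h import *
lift((.458,-.333),.15)
p,d=manip.capture("scene");cv2.imwrite("pics/s3.png",p[80:300,180:480])
E
```

```text
at [ 0.45846548 -0.33340134  0.01872395]
open 0.06179751122696101
dF [-0.0271843   0.03169566 -2.67033352] [0.55212063 0.42916776 0.46936833] open 0.06200050995887938 t 18.275
```

View pics/s3.png

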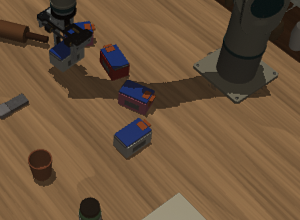

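B reads 2.7 N, so it is the lighter one; it is held upright at 62 mm opening. I'll put it back and lift A.

```bash
python3 - <<'E'
from h import *
q=ori(.15)
manip.servo_line([.458,-.333,.030],q,.08);manip.servo_line([.458,-.333,.0185],q,.03);manip.sleep(.2)
manip.gripper_to(.094);manip.servo_line([.458,-.333,.17],q,.15)
lift((.470,.017),.02)
p,d=manip.capture("scene");cv2.imwrite("pics/s4.png",p[80:300,180:480])
E
```

```text
at [0.47047775 0.01690949 0.0184825 ]
open 0.06177509606494319
dF [-0.57113636 -0.46793311 -7.72038977] [0.45881219 0.53932728 0.50180423] open 0.061715294345204674 t 27.1
```

View pics/s4.png

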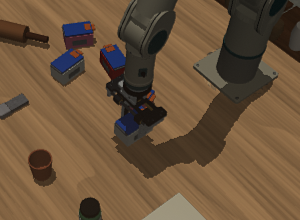

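A reads 7.7 N, so it is the heavier one; B stands on the table. I'll carry A to the middle of the shelf at (0.560, 0.310).

```bash
python3 - <<'E'
from h import *
q=ori(.02)
manip.servo_line([.47,.017,.158],q,.1);manip.servo_line([.5602,.310,.158],q,.12);manip.sleep(.6)
s=manip.observe();print(s["tool_pos"],s["opening"],s["ft_force"],np.abs(s["joint_velocities"]).max(),s["time_s"])
p,d=manip.capture("scene");t,dt=manip.capture("top")
W=cloud(dt,manip.camera_params("top"));r=W[215:275,360:420].reshape(-1,3);r=r[(r[:,2]>.05)&(r[:,2]<.15)];print("B top",r[:,2].mean(),r[:,2].max(),cv2.minAreaRect(r[:,:2].astype(np.float32)))
cv2.imwrite("pics/s5.png",np.hstack([p,cv2.resize(t[100:310,100:260],(240,315)) if 0 else t[0:420,100:340]]))
E
```

```text
[0.56018834 0.31003959 0.15800319] 0.06160071966437916 [-0.17689308 -0.22833987 -7.75208533] 0.0016117563965613905 31.4083
B top 0.06007664119896507 0.06782203017689395 ((0.45175522565841675, -0.3328236937522888), (0.11053770035505295, 0.05998867750167847), 8.795265197753906)
```

View pics/s5.png

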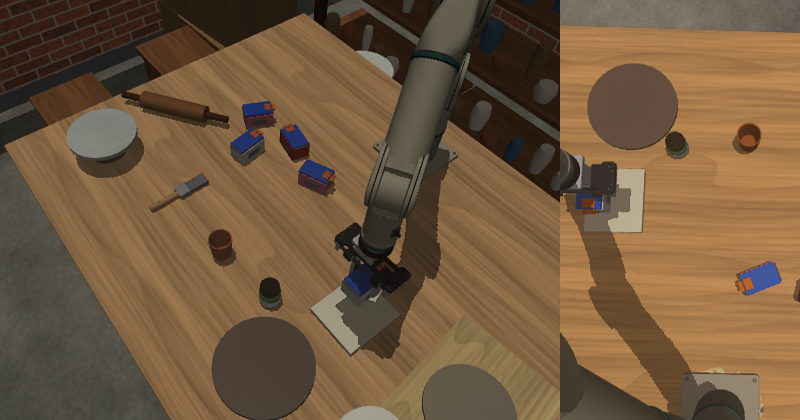

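The scene view shows A held level over the shelf at about (358,285), with B shut and standing at (248,145). Cup, jar and brush haven't moved. Handing in.

```bash
python3 -c "
from rig import manip
manip.sign_off()"
```

```text
the job is handed in; nothing more can be done
```

I snapped both lids shut, weighed the boxes, and handed in with the heavier one held over the kiln shelf. The sign-off gives no verdict, so this rests on my own checks.

- **Names:** the two boxes look identical, so "A" (the one near y = 0.02) and "B" (near y = −0.33) are my own labels.
- **Lids:** on each, the force peaked at about 4 N, dropped, then met a hard stop at 61 mm. The 4 N is below the 6 N expected, but I only read the force between steps. I didn't measure the lid angles directly. In the images both lids were flat after pressing, and B's top later read 60 mm.
- **Weights:** B pulled 2.7 N and A pulled 7.7 N, so A is the heavier. A's reading is above the roughly 6.4 N expected, but the two are clearly different.
- **Lighter box (B):** I set it back where it stood, away from the shelf. It looked upright in the last picture.
- **Heavier box (A):** it was still in the gripper at 62 mm opening, with its underside about 140 mm above the table. The gripper was at (0.560, 0.310), the measured middle of the shelf.
- **Bystanders:** the cup, jar and brush were in the same places in the last picture.
- **Time:** about 31 s of the 72 s allowed.

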